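Start the flange nut on the clamp stud and run it home

TASK

Fit the flange nut onto the upright stud of the clamp fixture, flange down: set it on the stud, back it off anticlockwise until you feel the thread drop in, then turn it clockwise until its flange sits flat on the clamp bar. Start it gently, never forcing it on the stud, and let go when it is home; the plain hex nut is not the one.

Things in the scene. Friction and masses are not known exactly. Their poses are not given: they have to be found in the camera images.
- flange_nut: Loose steel flange nut, 0.28 kg, flange down: hexagon 46 mm across flats from 5 to 34 mm above its underside, on a round flange 60 mm wide, 5 mm thick. Bore 34 mm (40 in the flange) with three short inward teeth 4 mm thick, evenly spaced, their undersides 14 mm up, leaving a 24 mm passage. Origin: centre of its underside, z up; x and every 60 degrees from it are square to flats.
- nut_grip (a point): Point on the flange nut's axis 27 mm above its underside: a good height for the TCP when gripping a pair of flats from above (46 mm wide, fingertips then 3 mm above the flange).
- plain_nut: A loose plain steel hex nut with no flange, 46 mm across flats, 30 mm tall, smooth bore 35 mm; not needed. Origin: centre of its underside. The two nuts may have changed places.
- clamp_fixture: The fixture, bolted down: flat base 90 x 150 x 10 mm (x, y, z) with a dark clamp bar along y, 64 mm wide and 154 mm long, its flat top 32 mm above the bench; the bright stud stands upright in its middle. Origin: centre of the base's underside. More than 60 N between nut and stud before the nut is home spoils the thread; a press of 3 to 5 N is enough throughout.
- seat (a point): Point on the stud's axis level with the clamp bar's top, where the nut's underside comes when home. Once dropped in (underside 6 mm above here) the nut turns freely clockwise seen from above, sinking 0.83 mm per 10 degrees with 1.5 mm of axial play; it sits on the bar after 75 to 110 degrees and tightens within about 20 more.
- stud_tip (a point): Top of the stud's tapered nose, 58 mm above the seat, on its axis; the nose is plain, full width from 46 mm down to the threads at 32. Core 21.6 mm in diameter; three right-hand threads, outer diameter 31 mm, lead 30 mm a turn, with blunt ends. How the threads are turned about the axis differs each time and is not measured (this frame does not show it).
- thread_ends (a point): Point on the stud's axis level with the threads' flat ends, 28.75 mm above the seat. The nut set on at a random angle usually rests with its teeth on these ends, underside 15 mm above the seat, or 18 mm if on one of three narrow stop steps 3 mm high. Turned clockwise there it butts against a step and stops; a fall of 3 mm off a step is not yet the thread.
- thread_gap (a point): Point on the stud's axis 20.25 mm above the seat: the level to which the nut's teeth fall between the thread ends. Backed off anticlockwise with a light press, the nut gets there within 120 degrees: it falls 8 mm, underside then 6 mm above the seat, and a stop keeps it from turning on. Now and then it drops in at once when set on.
Mind the look-alikes: they are no part of the job. What is shaped like the flange_nut but blue or orange is not meant.

How it is judged (in metres and radians):
On the way:
1. the thread has dropped in: the flange nut is on the stud with its underside less than 9 mm above the bar (z of flange_nut in the frame of seat below 0.009 m and horizontal distance between flange_nut and seat below 0.004 m and angle between flange_nut's own z axis and vertical below 0.15 rad), for 0.05 s.
At the end, for the whole second after the job is handed in: The flange nut is threaded on the stud, centred on it within 4 mm, its flange flat on the clamp bar (underside within 1.8 mm of the bar, tilt under 0.05 rad), at rest and released (z of flange_nut in the frame of seat between -0.002 and 0.0018 m and horizontal distance between flange_nut and seat below 0.004 m and angle between flange_nut's own z axis and vertical below 0.05 rad and linear speed of flange_nut below 0.01 m/s); the robot touches nothing.
It fails at once if the nut is forced on the stud before it is home: more than 60 N between the flange nut and the fixture with its stud while the nut is more than 3 mm above its seat (contact force between flange_nut and clamp_fixture above 60 N and z of flange_nut in the frame of seat above 0.003 m).
It also fails if it takes over 72 s, if anything falls off the work surface, if the arm or the gripper's body presses on something with over 40 N, if the wrist force passes 120 N, or if a joint passes its speed limit or range.

ROBOT

A 7-joint arm with a two-finger parallel gripper is mounted at the origin on the work surface; the furniture and walls round the work are solid. World frame = base frame: x ahead of the robot, y to its left, z up, the work surface at z = 0. Lengths are in mm, angles in rad, forces in N, time in s.
With the tool pointing down it reaches from about 350 to 900 mm from the base axis. Payload 8.1 kg.
Tool frame: the origin (TCP) lies between the finger pads, 19 mm behind the fingertips; this is the grasp point; z points along the fingers, y is the line along which they close (so a half turn about z gives the same grasp; the last joint's range is limited). The gripper opens to 85 mm and grips with 20 to 120 N. Pads are 22 mm wide; open, the fingers measure 114 mm over their backs; the gripper's body (76 mm by 85 mm) begins 54 mm behind the grasp point. The pads swing forward as they close: fully open they stand 13 mm farther back than shut.
Start: joints at [1.05, 0.434, 0.025, 1.573, -0.012, 1.134, -0.075], TCP at [253.573, -571.263, 250.023] pointing down, gripper open.
Joint ranges: [-2.62, 2.62], [-0.44, 2.09], [-1.27, 1.32], [0.08, 2.57], [-1.32, 4.46], [0.12, 2], [-2.74, 2.74]. Speed limits (rad/s): [2.22, 2.22, 3.01, 3.01, 3.14, 3.14, 3.14].

INTERFACE

Orientations are given as a unit quaternion [w, x, y, z].
In Python, from rig import * gives the robot as it stands.
- The arm moves only by the shell command python3 -m inch 'ROWS' [FORCE]. ROWS is JSON, a list of rows, each a list of 3 entries, a list of its own where there are three numbers: the closure, from -1 (fully open) to 1 (shut), then the shift along the world's x, y, z in m, then the turn, a rotation vector about the world's x, y, z in degrees. A call has 1 to 10 rows; each row is the pose to reach, as a shift and turn from the pose commanded when the call began; what a row does not reach only later rows make up. A row lasts 1/10 s, in which the tool goes at most 50 mm and 8.59 degrees, less where a joint would pass 70% of its speed; a pose out of reach is approached as far as the arm can. A call with a gripper value outside its range is refused whole. The fingers move at their own pace and stop on an object; FORCE is the grip in N (left out, the last holds). Time passes only in rows, so rows that repeat a pose let the fingers close. It gives the time, the measured TCP pose, the force, the opening and the grip force at its end, in the units of the state.
- sense(): the state, without advancing time (a new reading comes with each control period).
- camera(name): name is "scene" or "side" or "wrist"; returns (picture, depth): 384x512x3 uint8, red, green, blue; 384x512 float32, mm along the optical axis (not along the pixel's ray), 0 where there is no reading.
- calibration(name): a dict with "fx", "fy", "cx", "cy" (pixels), "xyz" and "rotation" of the camera in the world. Camera axes: x right, y down, z forward; pixel columns grow to the right and rows downward; lengths in mm; the calibration is good to about 2 mm. A picture is of the moment at which its call begins: read the wrist's pose just before it. calibration takes no time and is no camera call; for the wrist camera it gives the pose at the moment of the call.
- finish_job(): hands the job in; it is judged then, once.
Trained networks look in the newest picture that a camera, given by its name, has taken for a name from the list of things; names that differ only in an ending like _2 or _b are one class to them, and where a whole thing is asked for, a point or a joint stands for the part that bears it (a point fixed in the world has none). Each returns a list of dicts, best first, with "p" (0 to 1); they miss things now and then, are a little off and sometimes report something else, mostly with a low value. They report only what shows in the picture. A call takes as long as a camera call. They do not tell look-alikes from the thing itself.
- trace(camera, query): "region" (384x512 bool, what is visible of it) and "extent" ([left, top, width, height] in pixels, round what is visible of it).
The state is a dict: "time": time; "q": joint angles; "dq": joint speeds; "tau": joint torques, N m; "position": TCP position; "tcp_rot": TCP orientation; "contact_force": force on the tool from outside, world axes, zero at the start; "ft_torque": the same for the moment, N m; "finger_gap": finger opening in mm; "grasp_force": force on a finger pad.
Only numpy, scipy, OpenCV 4.12 (cv2) and the standard library are available. Lean on these libraries where they do the work, as an engineer would, in place of code of your own. Each camera call takes 0.05 s, during which the arm holds its last target. There are 200 camera calls.

## Working session

There is one attempt and no reset: what is moved stays moved. The work goes in short steps, Python scripts to look and compute and a shell command to move; the robot and the scene stay as the last step left them, time stands still between calls to the robot, and variables do not carry over. Pictures are saved under pics/ and viewed, at most 10 in all, crops included, and the job is handed in when it is done.

```bash
mkdir -p pics; ls; cat > h.py <<'E'
from rig import *
import numpy as np, cv2
def pts(name,depth,mask):
    c=calibration(name); v,u=np.where(mask&(depth>0)); z=depth[v,u]
    P=np.c_[(u-c["cx"])/c["fx"]*z,(v-c["cy"])/c["fy"]*z,z]
    return P@np.array(c["rotation"]).reshape(3,3).T+np.array(c["xyz"]), u, v
E
python3 - <<'E'
from h import *
out=[]
s=sense();print(s["time"],s["position"],s["tcp_rot"],s["finger_gap"])
for n in("scene","side"):
    im,d=camera(n); np.savez(f"pics/{n}0.npz",im=im,d=d); out.append(im)
    for q in("flange_nut","plain_nut","clamp_fixture"):
        for r in trace(n,q)[:4]:
            P,u,v=pts(n,d,r["region"])
            print(n,q,round(r["p"],2),r["extent"],np.median(P,0).round(),P.min(0).round(),P.max(0).round())
cv2.imwrite("pics/scene0.png",out[0][...,::-1]);cv2.imwrite("pics/side0.png",out[1][...,::-1])
E
```

```text
pics
0.0 [ 253.33669492 -570.82781827  249.20949841] [-7.57921076e-04  9.78264145e-01  2.07361111e-01 -2.38946742e-04] 85.30570878729448Traceback (most recent call last):
  File "<stdin>", line 8, in <module>
  File "h.py", line 6, in pts
    return P@np.array(c["rotation"]).reshape(3,3).T+np.array(c["xyz"]), u, v
             ~~~~~~~~~~~~~~~~~~~~~~~~~~~~~~~^^^^^
ValueError: cannot reshape array of size 4 into shape (3,3)
```

Rotation is a quaternion (w, x, y, z).

```bash
cat > h.py <<'E'
from rig import *
import numpy as np, cv2
from scipy.spatial.transform import Rotation as R
def rot(q): return R.from_quat(np.roll(np.array(q,float),-1)).as_matrix()
def pts(name,depth,mask,c=None):
    c=c or calibration(name); v,u=np.where(mask&(depth>0)); z=depth[v,u]
    P=np.c_[(u-c["cx"])/c["fx"]*z,(v-c["cy"])/c["fy"]*z,z]
    return P@rot(c["rotation"]).T+np.array(c["xyz"]), u, v
E
python3 - <<'E'
from h import *
out=[]
for n in("scene","side"):
    im,d=camera(n); np.savez(f"pics/{n}0.npz",im=im,d=d); cv2.imwrite(f"pics/{n}0.png",im[...,::-1])
    for q in("flange_nut","plain_nut","clamp_fixture"):
        for r in trace(n,q)[:4]:
            P,u,v=pts(n,d,r["region"])
            print(n,q,round(r["p"],2),r["extent"],np.median(P,0).round(),P.min(0).round(),P.max(0).round())
E
```

```text
scene flange_nut 0.91 [265.5, 177.2, 25.2, 23.1] [ 430. -211.   20.] [ 402. -271.   -3.] [ 466. -190.   37.]
scene flange_nut 0.78 [304.3, 185.0, 16.7, 21.6] [ 342. -244.   18.] [ 314. -317.   -6.] [ 378. -224.   37.]
scene flange_nut 0.53 [341.4, 170.7, 16.1, 24.5] [ 269. -339.   21.] [ 242. -376.   -3.] [ 296. -321.   38.]
scene plain_nut 0.58 [154.9, 212.5, 66.4, 47.9] [542.  53.  29.] [489. -42.  -5.] [627. 126.  91.]
scene plain_nut 0.56 [227.7, 157.1, 14.9, 16.9] [ 587. -227.   19.] [ 561. -255.   -4.] [ 610. -206.   35.]
scene clamp_fixture 0.79 [151.7, 211.3, 69.4, 54.6] [543.  54.  29.] [489. -55.  -6.] [620. 126.  90.]
side flange_nut 0.83 [265.5, 194.7, 16.6, 14.0] [ 425. -206.   25.] [ 403. -245.    4.] [ 457. -190.   39.]
side flange_nut 0.81 [331.5, 189.4, 18.7, 15.8] [ 264. -336.   26.] [ 240. -376.    4.] [ 292. -324.   39.]
side flange_nut 0.75 [294.7, 193.3, 20.8, 21.3] [ 336. -239.   24.] [ 315. -277.    3.] [ 366. -225.   40.]
side flange_nut 0.67 [321.6, 203.1, 21.1, 17.3] [ 247. -224.   24.] [ 222. -335.    1.] [ 294. -209.   39.]
side plain_nut 0.67 [222.0, 185.4, 16.4, 14.2] [ 580. -221.   23.] [ 561. -299.    1.] [ 654. -205.   35.]
side clamp_fixture 0.9 [149.2, 207.1, 68.3, 42.5] [540.  54.  32.] [487. -37.   2.] [643. 126.  93.]
```

View pics/scene0.png

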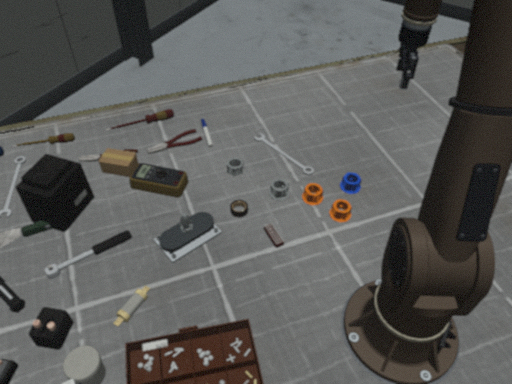

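View pics/side0.png

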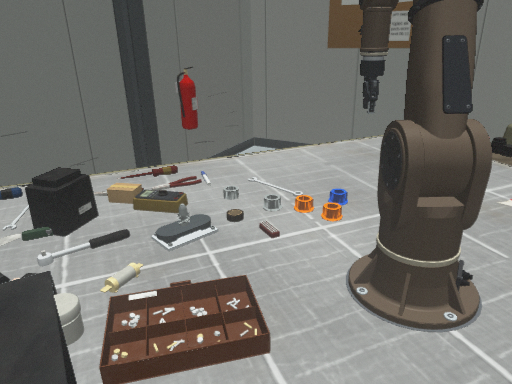

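Candidates in the scene image: steel nuts at (279,188) and (235,167); look-alikes blue at (351,183), orange at (313,194) and (341,210); black ring at (239,208). The fixture is at (188,233) with its stud at about (185,220). I'll check the two steel nuts in one close crop.

```bash
python3 - <<'E'
from h import *
a=np.load("pics/scene0.npz")["im"];b=np.load("pics/side0.npz")["im"]
f=lambda i,x,y:cv2.resize(i[y-25:y+25,x-33:x+33],(396,300),interpolation=cv2.INTER_CUBIC)
o=np.vstack([np.hstack([f(a,279,188),f(a,235,167)]),np.hstack([f(b,273,202),f(b,231,192)])])
cv2.imwrite("pics/crop1.png",o[...,::-1])
c=calibration("wrist");print(c["xyz"],rot(c["rotation"]).round(2),c["fx"],sense()["position"])
E
```

```text
[ 330.45480501 -536.84353709  375.01041992] [[ 0.41 -0.86 -0.3 ]
 [-0.91 -0.38 -0.13]
 [ 0.    0.33 -0.95]] 317.6948573952172 [ 253.56639288 -571.22984377  249.98889404]
```

View pics/crop1.png

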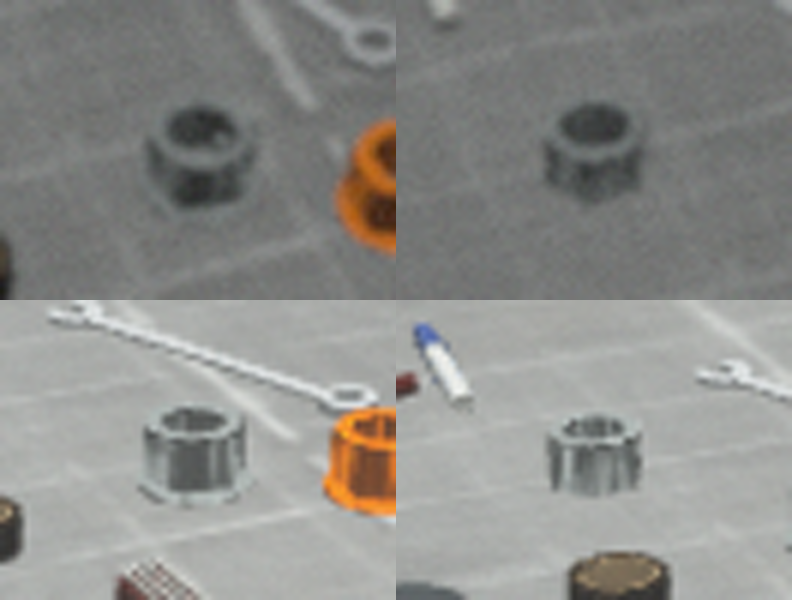

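The crop shows the nut at scene (279,188), on the left, with a round flange and taller hexagon, so it is the flange nut at about (430,-215). The right one is plain. Next, move above it for a wrist look.

```bash
python3 -m inch '[[-1,[0.177,0.355,-0.04],[0,0,0]],[-1,[0.177,0.355,-0.04],[0,0,0]],[-1,[0.177,0.355,-0.04],[0,0,0]],[-1,[0.177,0.355,-0.04],[0,0,0]],[-1,[0.177,0.355,-0.04],[0,0,0]],[-1,[0.177,0.355,-0.04],[0,0,0]],[-1,[0.177,0.355,-0.04],[0,0,0]],[-1,[0.177,0.355,-0.04],[0,0,0]],[-1,[0.177,0.355,-0.04],[0,0,0]],[-1,[0.177,0.355,-0.04],[0,0,0]]]'
cat > look.py <<'E'
from h import *
import sys
k=sys.argv[1]
s=sense();c=calibration("wrist");im,d=camera("wrist");np.savez(f"pics/w{k}.npz",im=im,d=d)
print(s["time"],s["position"].round(1) if hasattr(s["position"],"round") else s["position"],s["q"])
cv2.imwrite(f"pics/w{k}.png",im[...,::-1])
for q in sys.argv[2:]:
    for r in trace("wrist",q)[:3]:
        P,u,v=pts("wrist",d,r["region"],c)
        print(q,round(r["p"],2),r["extent"],np.median(P,0).round(1),P.min(0).round(1),P.max(0).round(1))
        # top face fit
        zt=np.percentile(P[:,2],97); T=P[abs(P[:,2]-zt)<4]
        h=cv2.convexHull(T[:,:2].astype(np.float32))[:,0]
        ctr,rad=cv2.minEnclosingCircle(h)
        print(" top z",zt.round(1),"n",len(T),"circle",np.round(ctr,1),round(rad,1))
        # width vs direction of the top: minimum at flats
        for a in range(0,60,5):
            w=[np.ptp(np.percentile(T[:,:2]@[np.cos(t),np.sin(t)],[0.5,99.5])) for t in np.radians([a,a+60,a+120])]
            print(a,np.round(w,1),end="; ")
        print()
E
python3 look.py 1 flange_nut
```

```text
time: 1.5
position: [431.1, -215.3, 210.1]
tcp_rot: [0.0, 0.978, 0.209, 0.0]
contact_force: [0.8, -0.9, -0.3]
finger_gap: 85.3
grasp_force: 0.0
1.5 [ 431.1 -215.3  210.1] [ 0.47992012  0.2546581  -0.15497727  1.95502682  0.04845627  0.93523534
 -0.84885233]
flange_nut 0.95 [232.2, 219.5, 47.8, 58.7] [ 349.3 -253.5   24.8] [ 297.8 -285.5   -0.4] [ 372.6 -226.1   37.5]
 top z 36.1 n 779 circle [ 342.9 -255.7] 26.0
0 [45.7 46.4 46.3]; 5 [46.3 46.9 47.1]; 10 [47.1 47.7 47.5]; 15 [47.4 48.3 48.2]; 20 [47.3 48.5 48.2]; 25 [47.5 48.7 48.5]; 30 [47.3 48.7 48.4]; 35 [46.9 48.3 47.9]; 40 [46.6 48.  47.7]; 45 [46.6 47.2 47.2]; 50 [46.1 46.1 46.3]; 55 [45.9 45.5 45.7]; 
flange_nut 0.94 [189.5, 276.4, 45.7, 57.3] [ 259.4 -239.9   22.8] [ 194.4 -276.1   -1.4] [ 280.6 -211.5   37.1]
 top z 35.9 n 668 circle [ 250.3 -241. ] 26.3
0 [47.  47.  45.9]; 5 [47.8 47.9 46.5]; 10 [48.2 48.2 47.3]; 15 [48.5 48.7 47.7]; 20 [48.7 49.1 48. ]; 25 [48.8 49.3 48.2]; 30 [48.8 49.2 47.9]; 35 [48.6 48.6 47.8]; 40 [48.1 47.7 47.3]; 45 [47.2 46.7 46.5]; 50 [46.2 45.8 46.2]; 55 [46.1 45.1 46.2]; 
flange_nut 0.72 [279.5, 298.2, 43.9, 57.3] [ 276.8 -349.5   23. ] [ 245.7 -398.7    0. ] [ 298.8 -323.1   37.2]
 top z 36.1 n 631 circle [ 270.5 -352.1] 25.6
0 [46.6 47.5 46.4]; 5 [47.3 48.  47.5]; 10 [47.9 48.1 48.3]; 15 [48.1 48.5 48.8]; 20 [48.4 48.5 49. ]; 25 [48.6 48.2 48.9]; 30 [48.3 47.8 48.1]; 35 [48.  47.3 47.6]; 40 [47.3 46.9 46.8]; 45 [46.6 46.3 45.7]; 50 [46.3 45.8 45.1]; 55 [46.6 45.6 45.4];
```

View pics/w1.png

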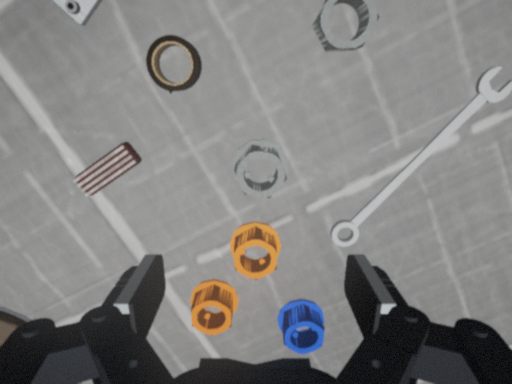

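The wrist picture shows the steel flange nut at (261,167), two orange and one blue below it (255,250), (213,307), (302,326), and the plain nut at (345,22). I'll fit the hexagon at (261,167) directly from depth.

```bash
cat > fit.py <<'E'
from h import *
from scipy.optimize import minimize
def hexfit(name,im,d,u0,v0,hw,zlo,zhi,c=None):
    m=np.zeros(d.shape,bool); m[v0-hw:v0+hw,u0-hw:u0+hw]=1
    P,u,v=pts(name,d,m,c); T=P[(P[:,2]>zlo)&(P[:,2]<zhi)]
    zt=np.median(T[:,2])
    th=np.radians(np.arange(0,360,3)); D=np.c_[np.cos(th),np.sin(th)]
    sup=np.percentile(T[:,:2]@D.T,99.3,axis=0)          # support function of the top
    def model(p):
        k=p[2]+np.radians(30+60*np.arange(6)); V=p[:2]+p[3]/np.cos(np.pi/6)*np.c_[np.cos(k),np.sin(k)]
        return (D@V.T).max(1)
    best=min((minimize(lambda p:np.sum((model(p)-sup)**2),[*T[:,:2].mean(0),a,23],method="Nelder-Mead",options=dict(maxiter=4000,xatol=1e-4,fatol=1e-4)) for a in np.radians([-25,-10,5,20])),key=lambda r:r.fun)
    p=best.x; print("centre",p[:2].round(1),"flat dir deg",(np.degrees(p[2])%60).round(1),"half AF",p[3].round(1),"rms",np.sqrt(best.fun/len(sup)).round(2),"z",zt.round(1),"n",len(T))
    return p
E
python3 - <<'E'
from fit import *
z=np.load("pics/w1.npz")
hexfit("wrist",z["im"],z["d"],261,167,34,28,42)
z=np.load("pics/w1.npz");hexfit("wrist",z["im"],z["d"],255,250,32,28,42)
# fixture from scene/side
for n in("scene","side"):
    z=np.load(f"pics/{n}0.npz");P,u,v=pts(n,z["d"],np.ones(z["d"].shape,bool))
    k=(abs(P[:,0]-545)<100)&(abs(P[:,1]-50)<110)
    S=P[k&(P[:,2]>45)];B=P[k&(abs(P[:,2]-32)<6)]
    print(n,"stud",S.mean(0).round(1),S.min(0).round(1),S.max(0).round(1),len(S),cv2.minAreaRect(B[:,:2].astype(np.float32)),np.median(B[:,2]))
s=sense();Rm=rot(s["tcp_rot"]);print("tool y dir",np.degrees(np.arctan2(Rm[1,1],Rm[0,1])))
E
```

```text
centre [ 430.5 -223.8] flat dir deg 14.1 half AF 21.6 rms 0.45 z 35.1 n 1068
centre [ 342.1 -257.7] flat dir deg 55.3 half AF 21.5 rms 0.59 z 35.0 n 935
scene stud [549.9  46.2  66.4] [537.6  26.7  45.4] [569.6  58.4  91. ] 164 ((553.7533569335938, 42.26445388793945), (152.8865203857422, 66.0230712890625), 71.11946105957031) 30.585389063624405
side stud [548.5  46.8  67.4] [537.8  28.7  45.5] [567.8  57.5  93.1] 178 ((552.145263671875, 42.43484115600586), (153.05702209472656, 66.0953140258789), 69.97314453125) 34.514306311231536
tool y dir -66.15156491215016
```

Nut at (430.5,-224), flats at 14.1° + 60k. Tool y at 14° leaves joint 7 enough range for 120° CCW and then 130° CW without regripping. I'll close partly (about 60 mm) to clear the orange nut, turn +80°, descend partway and look again.

```bash
python3 -m inch '[[-0.4,[-0.001,-0.0085,-0.08],[0,0,80.3]],[-0.4,[-0.001,-0.0085,-0.08],[0,0,80.3]],[-0.4,[-0.001,-0.0085,-0.08],[0,0,80.3]],[-0.4,[-0.001,-0.0085,-0.08],[0,0,80.3]],[-0.4,[-0.001,-0.0085,-0.08],[0,0,80.3]],[-0.4,[-0.001,-0.0085,-0.08],[0,0,80.3]],[-0.4,[-0.001,-0.0085,-0.08],[0,0,80.3]],[-0.4,[-0.001,-0.0085,-0.08],[0,0,80.3]],[-0.4,[-0.001,-0.0085,-0.08],[0,0,80.3]],[-0.4,[-0.001,-0.0085,-0.08],[0,0,80.3]]]' 20
python3 - <<'E'
from fit import *
s=sense();c=calibration("wrist");im,d=camera("wrist");np.savez("pics/w2.npz",im=im,d=d);cv2.imwrite("pics/w2.png",im[...,::-1])
Rm=rot(s["tcp_rot"]);print(s["position"],"y dir",np.degrees(np.arctan2(Rm[1,1],Rm[0,1])),s["q"],s["finger_gap"])
X=(np.array([430.5,-223.8,34])-c["xyz"])@rot(c["rotation"]);u=int(c["cx"]+c["fx"]*X[0]/X[2]);v=int(c["cy"]+c["fy"]*X[1]/X[2]);print(u,v)
hexfit("wrist",im,d,u,v,50,28,42,c)
E
```

```text
time: 2.6
position: [428.7, -226.9, 130.0]
tcp_rot: [0.0, 0.613, 0.79, -0.0]
contact_force: [0.5, 0.0, 0.3]
finger_gap: 59.8
grasp_force: 0.0
[ 428.70624209 -226.89626974  130.01686168] y dir 14.340729419089921 [ 0.74154217  0.40208636 -0.46817138  2.018972    0.25565618  0.77643084
  0.37194491] 59.82315310757049
258 197
centre [ 431.2 -221. ] flat dir deg 14.1 half AF 21.6 rms 0.49 z 35.1 n 1914
```

View pics/w2.png

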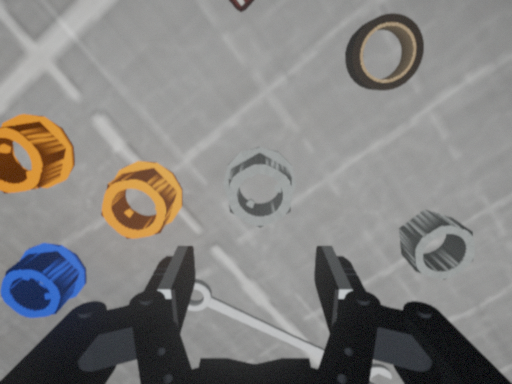

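The picture shows the flange nut at (260,187), with three inner teeth and its flange, between the open fingers; orange neighbours are clear to the left. The two fits agree within 3 mm, and correcting for the camera bias gives N≈(429,-222). I'll descend partway and check how the arm settles.

```bash
python3 -m inch '[[-0.4,[-0.0004,0.0028,-0.03],[0,0,0]],[-0.4,[-0.0004,0.0028,-0.06],[0,0,0]],[-0.4,[-0.0004,0.0028,-0.06],[0,0,0]],[-0.4,[-0.0004,0.0028,-0.06],[0,0,0]]]'
python3 - <<'E'
from fit import *
s=sense();c=calibration("wrist");im,d=camera("wrist");np.savez("pics/w3.npz",im=im,d=d)
X=(np.array([430.,-222,34])-c["xyz"])@rot(c["rotation"]);u=int(c["cx"]+c["fx"]*X[0]/X[2]);v=int(c["cy"]+c["fy"]*X[1]/X[2]);print(s["position"],u,v)
p=hexfit("wrist",im,d,u,v,60,28,42,c)
Rm=rot(s["tcp_rot"]);print("nut in tool xy",(Rm.T@np.r_[p[:2]-np.array(s["position"])[:2],0])[:2].round(1))
E
```

```text
time: 3.05
position: [428.7, -222.7, 70.2]
tcp_rot: [-0.001, 0.615, 0.789, -0.0]
contact_force: [-0.7, -0.5, 0.8]
finger_gap: 59.6
grasp_force: 0.0
[ 428.65848658 -222.74369576   70.22811565] 257 238
centre [ 431.  -220.7] flat dir deg 14.1 half AF 21.5 rms 0.55 z 35.0 n 3338
nut in tool xy [1.4 2.8]
```

```bash
python3 -m inch '[[-0.4,[0,0.001,-0.025],[0,0,0]],[-0.4,[0,0.001,-0.043],[0,0,0]],[-0.4,[0,0.001,-0.043],[0,0,0]],[0.3,[0,0.001,-0.043],[0,0,0]],[0.3,[0,0.001,-0.043],[0,0,0]],[0.3,[0,0.001,-0.043],[0,0,0]],[0.3,[0,0.001,-0.043],[0,0,0]]]' 50
```

```text
time: 3.8
position: [430.2, -221.4, 28.6]
tcp_rot: [0.001, 0.614, 0.789, 0.0]
contact_force: [-0.9, 0.7, 8.4]
finger_gap: 45.2
grasp_force: 52.6
```

```bash
python3 -m inch '[[0.3,[0,0,0],[0,0,0]],[0.3,[0,0,0.04],[0,0,0]],[0.3,[0,0,0.08],[0,0,0]],[0.3,[0,0,0.12],[0,0,0]],[0.3,[0,0,0.12],[0,0,0]]]'
```

```text
time: 4.3
position: [432.1, -221.9, 152.4]
tcp_rot: [0.004, 0.614, 0.789, 0.001]
contact_force: [0.8, -0.0, -2.8]
finger_gap: 44.9
grasp_force: 53.5
```

Nut held (44.9 mm gap, −2.8 N weight). Next, move to a viewing pose beside the stud.

```bash
python3 -m inch '[[0.3,[0.135,0.205,0.02],[0,0,0]],[0.3,[0.135,0.205,0.02],[0,0,0]],[0.3,[0.135,0.205,0.02],[0,0,0]],[0.3,[0.135,0.205,0.02],[0,0,0]],[0.3,[0.135,0.205,0.02],[0,0,0]],[0.3,[0.135,0.205,0.02],[0,0,0]],[0.3,[0.135,0.205,0.02],[0,0,0]],[0.3,[0.135,0.205,0.02],[0,0,0]],[0.3,[0.135,0.205,0.02],[0,0,0]],[0.3,[0.135,0.205,0.02],[0,0,0]]]'
python3 - <<'E'
from fit import *
s=sense();c=calibration("wrist");im,d=camera("wrist");np.savez("pics/w4.npz",im=im,d=d,C=np.array(c["xyz"]),Q=np.array(c["rotation"]),pos=s["position"],tr=s["tcp_rot"]);cv2.imwrite("pics/w4.png",im[...,::-1])
P,u,v=pts("wrist",d,np.ones(d.shape,bool),c)
Rm=rot(s["tcp_rot"]);pos=np.array(s["position"])
print(pos,s["q"])
k=(np.hypot(P[:,0]-551,P[:,1]-44)<25)&(v<300)
for lo,hi in((52,62),(62,68),(68,74),(74,80),(80,85),(85,88),(88,94)):
    S=P[k&(P[:,2]>lo)&(P[:,2]<hi)]
    if len(S)>5: print(lo,hi,len(S),S.mean(0).round(1),S.min(0).round(1),S.max(0).round(1))
k2=(np.hypot(P[:,0]-551,P[:,1]-44)<110)&(abs(P[:,2]-33)<5)
print("bar",cv2.minAreaRect(P[k2][:,:2].astype(np.float32)),np.median(P[k2][:,2]))
L=(P-pos)@Rm; k3=(abs(L[:,1])<24)&(abs(L[:,0])<40)&(abs(L[:,2])<30)
print("nut in tool",k3.sum(),L[k3].min(0).round(1),L[k3].max(0).round(1))
E
```

```text
time: 5.3
position: [563.7, -17.4, 166.9]
tcp_rot: [0.0, 0.615, 0.789, -0.0]
contact_force: [0.4, -0.1, -2.8]
finger_gap: 44.8
grasp_force: 53.4
[563.65320026 -17.4229653  166.8851548 ] [ 0.3058067   0.47533425 -0.51222662  1.79280907  0.28069008  0.94664775
 -0.07847437]
52 62 363 [552.3  44.2  57.7] [538.9  25.5  52.1] [569.3  56.3  62. ]
62 68 281 [553.8  43.6  63.1] [539.1  25.8  62. ] [569.5  55.7  67.8]
68 74 11 [547.7  47.5  69.9] [543.5  41.3  68.2] [556.5  51.6  73.7]
74 80 84 [553.2  44.   78.7] [543.6  30.7  74.1] [564.9  51.8  80. ]
80 85 292 [553.7  42.4  82.5] [543.8  30.9  80. ] [564.4  51.6  85. ]
85 88 143 [553.5  42.2  86.5] [546.1  33.6  85. ] [562.   49.1  88. ]
88 94 320 [554.1  41.3  90.4] [547.5  34.2  88. ] [560.2  47.8  93.1]
bar ((554.287841796875, 40.97956466674805), (153.44395446777344, 64.12522888183594), 70.844970703125) 33.13407822447641
nut in tool 11839 [-27.  -24.  -29.3] [29.7 24.  28.2]
```

View pics/w4.png

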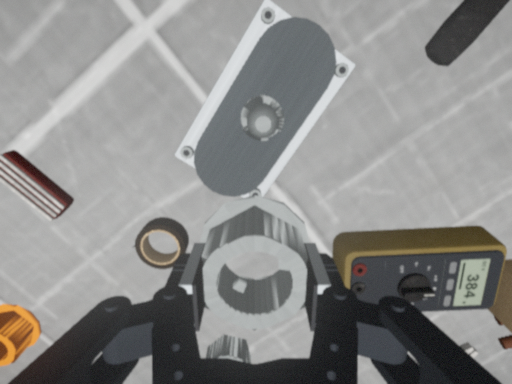

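The picture shows the fixture with the stud nose at (264,122) and the nut held level between the pads, its top face centred near (255,283). Next, measure the held nut with the same camera so that the bias cancels.

```bash
python3 - <<'E'
from h import *
z=np.load("pics/w4.npz");im,d=z["im"],z["d"];c=dict(calibration("wrist"));c["xyz"]=z["C"];c["rotation"]=z["Q"]
P,u,v=pts("wrist",d,np.ones(d.shape,bool),c);Rm=rot(z["tr"]);L=(P-z["pos"])@Rm
k=(abs(L[:,1])<30)&(abs(L[:,0])<40)&(abs(L[:,2])<20)&(v>190)
print(np.histogram(L[k][:,2],np.arange(-20,21,2)))
k&=(abs(L[:,2]+8)<4)
T=L[k]
for y in range(-18,19,4):
    t=T[abs(T[:,1]-y)<2]; 
    if len(t): print(y,len(t),np.percentile(t[:,0],[1,99]).round(1),np.median(t[:,2]).round(1))
# bore: inner circle: pixels in the top face nearest to axis by direction
m=np.zeros(d.shape,np.uint8); m[v[k],u[k]]=255; m=cv2.morphologyEx(m,cv2.MORPH_CLOSE,np.ones((3,3)))
cs,h=cv2.findContours(m,cv2.RETR_CCOMP,cv2.CHAIN_APPROX_NONE)
for q,hh in zip(cs,h[0]):
    if len(q)>100:
        q=q[:,0]; zz=np.median(T[:,2])
        # intersect rays with plane tool z=zz
        ray=np.c_[(q[:,0]-c["cx"])/c["fx"],(q[:,1]-c["cy"])/c["fy"],np.ones(len(q))]@rot(c["rotation"]).T@Rm
        o=(c["xyz"]-z["pos"])@Rm; X=o+ray*((zz-o[2])/ray[:,2])[:,None]
        A=np.c_[2*X[:,:2],np.ones(len(X))];w=np.linalg.lstsq(A,(X[:,:2]**2).sum(1),rcond=None)[0]
        print("contour hole" if hh[3]>=0 else "contour outer",len(q),"tool centre",w[:2].round(2),"r",np.sqrt(w[2]+w[:2]@w[:2]).round(2),X[:,:2].min(0).round(1),X[:,:2].max(0).round(1))
o=(np.array([554,41.1,90])-z["pos"])@Rm;print("stud (measured) in tool",o.round(1))
E
```

```text
(array([ 203,  190,  171,  181,  157,  174, 3464, 1182,  538,  494,  465,
        446,  442,  417,  534,  396,  305,  288,  250,  273]), array([-20, -18, -16, -14, -12, -10,  -8,  -6,  -4,  -2,   0,   2,   4,
         6,   8,  10,  12,  14,  16,  18,  20]))
-18 558 [-16.3  16.4] -6.6
-14 387 [-19.2  19.1] -6.5
-10 312 [-21.5  21.1] -6.5
-6 329 [-23.5  23.5] -6.5
-2 330 [-24.1  25.5] -6.4
2 348 [-24.1  25.7] -6.4
6 306 [-23.1  23.2] -6.4
10 319 [-21.5  21.3] -6.4
14 383 [-19.3  18.6] -6.5
18 567 [-15.9  16.4] -6.5
contour outer 389 tool centre [ 0.93 -0.1 ] r 25.33 [-25.  -30.1] [27.3 29.9]
contour hole 205 tool centre [ 0.7  -0.09] r 16.31 [-15.9 -17. ] [16.6 16.8]
stud (measured) in tool [59.1  5.  76.9]
```

```bash
python3 -m inch '[[0.3,[0,0,-0.04],[0,0,0]],[0.3,[0,0,-0.07],[0,0,0]],[0.3,[0,0,-0.07],[0,0,0]],[0.3,[0,0,-0.07],[0,0,0]],[0.3,[0,0,-0.07],[0,0,0]]]'
cat > near.py <<'E'
from h import *
import sys
ps=np.mean([sense()["position"] for _ in range(3)],0);s=sense();c=calibration("wrist");im,d=camera("wrist");np.savez("pics/w5.npz",im=im,d=d)
pos=np.array(s["position"]);Rm=rot(s["tcp_rot"]);print(pos,ps)
P,u,v=pts("wrist",d,np.ones(d.shape,bool),c);L=(P-pos)@Rm;o=(c["xyz"]-pos)@Rm
def circ(k,plane):
    m=np.zeros(d.shape,np.uint8);m[v[k],u[k]]=255;m=cv2.morphologyEx(m,cv2.MORPH_CLOSE,np.ones((5,5)))
    cs,h=cv2.findContours(m,cv2.RETR_CCOMP,cv2.CHAIN_APPROX_NONE)
    for q,hh in zip(cs,h[0]):
        if len(q)<60: continue
        q=q[:,0];ray=np.c_[(q[:,0]-c["cx"])/c["fx"],(q[:,1]-c["cy"])/c["fy"],np.ones(len(q))]@rot(c["rotation"]).T@Rm
        X=o+ray*((plane-o[2])/ray[:,2])[:,None]
        A=np.c_[2*X[:,:2],np.ones(len(X))];w=np.linalg.lstsq(A,(X[:,:2]**2).sum(1),rcond=None)[0];r=np.sqrt(w[2]+w[:2]@w[:2])
        print("hole" if hh[3]>=0 else "outer",len(q),"tool centre",w[:2].round(2),"r",r.round(2),"scatter",np.std(np.hypot(*(X[:,:2]-w[:2]).T)).round(2))
print("nut");k=(np.hypot(L[:,0],L[:,1])<35)&(abs(L[:,2]+7)<4)&(v>190);circ(k,np.median(L[k][:,2]))
ns=(np.hypot(L[:,0]-59,L[:,1]-4)<22)
top=ns&(P[:,2]>80);zt=np.percentile(P[top][:,2],95);print("stud tip z",zt)
for a,b in((zt-3,zt+2),):
    k=ns&(P[:,2]>a)&(P[:,2]<b);print("tip",L[k].mean(0).round(2),k.sum());circ(k,np.median(L[k][:,2]))
k=ns&(abs(P[:,2]-zt+29)<2.5);print("thread ends z",np.median(P[k][:,2]),k.sum());circ(k,np.median(L[k][:,2]))
cv2.imwrite("pics/w5.png",im[...,::-1])
E
python3 near.py
```

```text
time: 5.85
position: [565.3, -15.9, 98.7]
tcp_rot: [0.001, 0.614, 0.789, 0.001]
contact_force: [0.0, -0.5, -2.4]
finger_gap: 45.3
grasp_force: 53.2
[565.32898048 -15.86301267  98.74588158] [565.32898048 -15.86301267  98.74588158]
nut
outer 450 tool centre [1.6  0.01] r 26.72 scatter 3.46
hole 200 tool centre [ 1.12 -0.18] r 15.99 scatter 0.44
stud tip z 91.53513909665342
tip [58.51  3.08  8.16] 633
outer 90 tool centre [58.55  3.03] r 5.93 scatter 0.22
thread ends z 62.014536394195346 753
outer 72 tool centre [54.53  1.92] r 11.61 scatter 0.65
outer 86 tool centre [58.78 11.56] r 7.47 scatter 2.0
outer 97 tool centre [65.18 -2.01] r 7.35 scatter 2.18
```

View pics/w5.png

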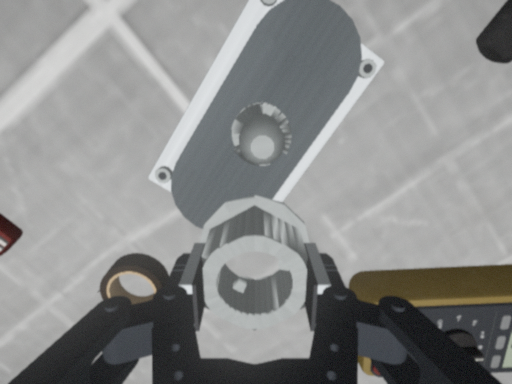

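The close view shows the stud nose at (262,147), with the nut still centred in the pads at (255,283). The required shift is (−11.0, +56.6) mm. I'll raise the nut, translate over the stud and lower toward the tip.

```bash
python3 -m inch '[[0.3,[0,0,0.04],[0,0,0]],[0.3,[-0.011,0.0566,0.04],[0,0,0]],[0.3,[-0.011,0.0566,0.04],[0,0,0]],[0.3,[-0.011,0.0566,0.04],[0,0,0]],[0.3,[-0.011,0.0566,0.02],[0,0,0]],[0.3,[-0.011,0.0566,0.01],[0,0,0]],[0.3,[-0.011,0.0566,0.005],[0,0,0]],[0.3,[-0.011,0.0566,0.0],[0,0,0]],[0.3,[-0.011,0.0566,0.0],[0,0,0]]]'
```

```text
time: 6.8
position: [553.1, 40.3, 96.7]
tcp_rot: [-0.0, 0.614, 0.789, -0.0]
contact_force: [-0.4, -0.1, -2.4]
finger_gap: 44.6
grasp_force: 53.3
```

```bash
python3 -m inch '[[0.3,[0,0,-0.002],[0,0,0]],[0.3,[0,0,-0.004],[0,0,0]],[0.3,[0,0,-0.006],[0,0,0]],[0.3,[0,0,-0.006],[0,0,0]]]'; python3 -m inch '[[0.3,[0,0,-0.001],[0,0,0]],[0.3,[0,0,-0.002],[0,0,0]],[0.3,[0,0,-0.003],[0,0,0]],[0.3,[0,0,-0.003],[0,0,0]]]'; python3 -m inch '[[0.3,[0,0,-0.001],[0,0,0]],[0.3,[0,0,-0.002],[0,0,0]],[0.3,[0,0,-0.003],[0,0,0]],[0.3,[0,0,-0.003],[0,0,0]]]'
```

```text
time: 7.2
position: [553.3, 40.7, 91.0]
tcp_rot: [0.0, 0.614, 0.789, 0.0]
contact_force: [1.2, -0.5, -3.1]
finger_gap: 45.3
grasp_force: 53.4
time: 7.6
position: [553.3, 40.7, 88.0]
tcp_rot: [0.0, 0.614, 0.789, 0.0]
contact_force: [-1.0, 0.3, -2.2]
finger_gap: 44.9
grasp_force: 53.4
time: 8.0
position: [553.3, 40.6, 84.9]
tcp_rot: [0.0, 0.614, 0.789, 0.0]
contact_force: [1.4, 0.5, -3.6]
finger_gap: 45.2
grasp_force: 53.4
```

The nut is over the nose with no side force. Continue gently to the thread ends.

```bash
python3 -m inch '[[0.3,[0,0,-0.002],[0,0,0]],[0.3,[0,0,-0.004],[0,0,0]],[0.3,[0,0,-0.006],[0,0,0]],[0.3,[0,0,-0.006],[0,0,0]]]'; python3 -m inch '[[0.3,[0,0,-0.001],[0,0,0]],[0.3,[0,0,-0.002],[0,0,0]],[0.3,[0,0,-0.002],[0,0,0]]]'; python3 -m inch '[[0.3,[0,0,-0.0005],[0,0,0]],[0.3,[0,0,-0.001],[0,0,0]],[0.3,[0,0,-0.001],[0,0,0]]]'
```

```text
time: 8.4
position: [553.2, 40.6, 78.7]
tcp_rot: [-0.0, 0.614, 0.789, 0.0]
contact_force: [1.9, 1.0, -3.9]
finger_gap: 45.2
grasp_force: 53.3
time: 8.7
position: [553.2, 40.6, 76.9]
tcp_rot: [0.0, 0.614, 0.789, 0.0]
contact_force: [1.6, 0.4, -3.2]
finger_gap: 45.0
grasp_force: 53.4
time: 9.0
position: [553.2, 40.6, 76.0]
tcp_rot: [0.0, 0.614, 0.789, 0.0]
contact_force: [1.2, -0.6, -2.7]
finger_gap: 45.1
grasp_force: 53.4
```

```bash
python3 -m inch '[[0.3,[0,0,-0.0005],[0,0,0]],[0.3,[0,0,-0.001],[0,0,0]],[0.3,[0,0,-0.001],[0,0,0]]]'|sed -n 2,4p; python3 -m inch '[[0.3,[0,0,-0.0003],[0,0,0]],[0.3,[0,0,-0.0006],[0,0,0]],[0.3,[0,0,-0.0006],[0,0,0]]]'|sed -n 2,4p;  python3 -m inch '[[0.3,[0,0,-0.0003],[0,0,0]],[0.3,[0,0,-0.0006],[0,0,0]],[0.3,[0,0,-0.0006],[0,0,0]]]'|sed -n 2,4p
```

```text
position: [553.2, 40.7, 75.4]
tcp_rot: [0.0, 0.614, 0.789, 0.0]
contact_force: [-0.0, -0.1, 3.9]
position: [553.3, 40.7, 75.3]
tcp_rot: [0.0, 0.614, 0.789, 0.0]
contact_force: [-3.1, 0.0, 10.1]
position: [553.3, 40.7, 75.1]
tcp_rot: [0.001, 0.614, 0.789, 0.0]
contact_force: [-5.3, -0.9, 16.9]
```

Contact at the thread ends level (underside about 15 mm above the seat), with stiffness of about 10 N/mm. I'll ease to about 5 N, drop the grip to 20 N so it slips before forcing, and turn CCW in small steps.

```bash
f() { grep -E "pos|rot|force|gap"; python3 -c "
from h import *
s=sense();Rm=rot(s['tcp_rot']);print('yaw',np.degrees(np.arctan2(Rm[1,1],Rm[0,1])).round(1),'tz',np.round(s['ft_torque'],2),'t',s['time'])"; }
python3 -m inch '[[0.3,[0,0,0.0013],[0,0,0]],[0.3,[0,0,0.0013],[0,0,0]],[0.3,[0,0,0.0013],[0,0,0]]]' 20 | f
python3 -m inch '[[0.3,[0,0,0],[0,0,4]],[0.3,[0,0,0],[0,0,8]],[0.3,[0,0,0],[0,0,8]]]' | f
```

```text
position: [553.3, 40.6, 75.3]
tcp_rot: [0.0, 0.614, 0.789, 0.0]
contact_force: [-1.0, -0.6, 6.1]
finger_gap: 44.8
grasp_force: 54.4
yaw 14.2 tz [-0.05  0.19 -0.03] t 10.2
position: [553.5, 40.6, 75.3]
tcp_rot: [0.0, 0.557, 0.831, 0.0]
contact_force: [0.1, -0.6, 4.9]
finger_gap: 45.2
grasp_force: 54.5
yaw 22.3 tz [-0.06  0.04  0.07] t 10.5
```

```bash
cat > f.sh <<'E'
tr '\n' ' '; python3 -c "
from h import *
s=sense();Rm=rot(s['tcp_rot']);print('yaw',np.degrees(np.arctan2(Rm[1,1],Rm[0,1])).round(1),'tq',np.round(s['ft_torque'],2))"
E
python3 -m inch '[[0.2,[0,0,0],[0,0,4]],[0.2,[0,0,0],[0,0,8]],[0.2,[0,0,0],[0,0,8]]]' 20| sh f.sh
python3 -m inch '[[0.2,[0,0,0],[0,0,4]],[0.2,[0,0,0],[0,0,8]],[0.2,[0,0,0],[0,0,8]]]' 20| sh f.sh
python3 -m inch '[[0.2,[0,0,0],[0,0,4]],[0.2,[0,0,0],[0,0,8]],[0.2,[0,0,0],[0,0,8]]]' 20| sh f.sh
```

```text
time: 10.8 position: [553.6, 40.6, 75.3] tcp_rot: [0.0, 0.498, 0.867, 0.0] contact_force: [0.4, -1.1, 4.4] finger_gap: 45.3 grasp_force: 54.4 yaw 30.3 tq [-0.04 -0.06  0.04]
time: 11.1 position: [553.6, 40.7, 75.3] tcp_rot: [0.0, 0.436, 0.9, 0.0] contact_force: [-0.0, -0.5, 5.5] finger_gap: 44.9 grasp_force: 54.5 yaw 38.3 tq [-0.09 -0.16  0.06]
time: 11.4 position: [553.6, 40.7, 75.3] tcp_rot: [0.0, 0.372, 0.928, 0.0] contact_force: [2.0, -0.3, 5.2] finger_gap: 44.7 grasp_force: 54.5 yaw 46.3 tq [-0.06 -0.08 -0.  ]
```

```bash

python3 -m inch '[[0.2,[0,0,0],[0,0,4]],[0.2,[0,0,0],[0,0,8]],[0.2,[0,0,0],[0,0,8]]]' 20| sh f.sh
python3 -m inch '[[0.2,[0,0,0],[0,0,4]],[0.2,[0,0,0],[0,0,8]],[0.2,[0,0,0],[0,0,8]]]' 20| sh f.sh
```

```text
time: 11.7 position: [553.6, 40.7, 75.3] tcp_rot: [0.0, 0.307, 0.952, 0.0] contact_force: [0.8, -0.0, 5.0] finger_gap: 45.0 grasp_force: 54.5 yaw 54.3 tq [-0.06 -0.11  0.02]
time: 12.0 position: [553.5, 40.6, 75.2] tcp_rot: [0.0, 0.24, 0.971, 0.0] contact_force: [-0.0, -0.4, 4.6] finger_gap: 45.1 grasp_force: 54.4 yaw 62.2 tq [-0.18 -0.12  0.02]
```

```bash

python3 -m inch '[[0.2,[0,0,0],[0,0,4]],[0.2,[0,0,0],[0,0,8]],[0.2,[0,0,0],[0,0,8]]]' 20| sh f.sh
python3 -m inch '[[0.2,[0,0,0],[0,0,4]],[0.2,[0,0,0],[0,0,8]],[0.2,[0,0,0],[0,0,8]]]' 20| sh f.sh
```

```text
time: 12.3 position: [553.1, 40.5, 74.9] tcp_rot: [-0.0, 0.172, 0.985, 0.0] contact_force: [0.1, -0.7, 2.9] finger_gap: 45.3 grasp_force: 54.1 yaw 70.1 tq [-0.21 -0.17  0.01]
time: 12.6 position: [552.6, 40.6, 74.5] tcp_rot: [-0.001, 0.104, 0.995, 0.0] contact_force: [0.6, 0.5, -2.5] finger_gap: 45.1 grasp_force: 53.5 yaw 78.1 tq [ 0.06 -0.17  0.02]
```

The force fell to the bare weight, so the teeth are over the gap. Lower gently.

```bash

python3 -m inch '[[0.2,[0,0,-0.0005],[0,0,0]],[0.2,[0,0,-0.001],[0,0,0]],[0.2,[0,0,-0.001],[0,0,0]]]' 20| sh f.sh
python3 -m inch '[[0.2,[0,0,-0.0005],[0,0,0]],[0.2,[0,0,-0.001],[0,0,0]],[0.2,[0,0,-0.001],[0,0,0]]]' 20| sh f.sh
```

```text
time: 12.9 position: [552.9, 40.6, 73.8] tcp_rot: [-0.0, 0.103, 0.995, -0.0] contact_force: [0.8, 1.0, -3.6] finger_gap: 45.0 grasp_force: 53.5 yaw 78.1 tq [ 0.04  0.04 -0.03]
time: 13.2 position: [553.1, 40.6, 73.0] tcp_rot: [-0.0, 0.103, 0.995, -0.0] contact_force: [0.0, 0.0, -3.3] finger_gap: 45.2 grasp_force: 53.5 yaw 78.2 tq [ 0.01 -0.03  0.02]
```

```bash

python3 -m inch '[[0.2,[0,0,-0.0007],[0,0,0]],[0.2,[0,0,-0.0014],[0,0,0]],[0.2,[0,0,-0.002],[0,0,0]],[0.2,[0,0,-0.002],[0,0,0]]]' 20| sh f.sh
python3 -m inch '[[0.2,[0,0,-0.0005],[0,0,0]],[0.2,[0,0,-0.001],[0,0,0]],[0.2,[0,0,-0.0015],[0,0,0]],[0.2,[0,0,-0.0015],[0,0,0]]]' 20| sh f.sh
```

```text
time: 13.6 position: [553.1, 40.6, 71.0] tcp_rot: [-0.0, 0.103, 0.995, -0.0] contact_force: [0.2, -0.4, -2.9] finger_gap: 44.7 grasp_force: 53.5 yaw 78.2 tq [ 0.    0.03 -0.01]
time: 14.0 position: [553.1, 40.7, 69.6] tcp_rot: [-0.0, 0.103, 0.995, 0.0] contact_force: [0.0, -0.2, -2.2] finger_gap: 45.2 grasp_force: 53.5 yaw 78.2 tq [-0.01 -0.01  0.02]
```

```bash

python3 -m inch '[[0.2,[0,0,-0.0005],[0,0,0]],[0.2,[0,0,-0.001],[0,0,0]],[0.2,[0,0,-0.0015],[0,0,0]],[0.2,[0,0,-0.0015],[0,0,0]]]' 20| sh f.sh
python3 -m inch '[[0.2,[0,0,-0.0005],[0,0,0]],[0.2,[0,0,-0.001],[0,0,0]],[0.2,[0,0,-0.001],[0,0,0]]]' 20| sh f.sh
```

```text
time: 14.4 position: [553.1, 40.6, 68.0] tcp_rot: [-0.0, 0.102, 0.995, -0.0] contact_force: [0.8, 0.0, -3.0] finger_gap: 45.1 grasp_force: 53.5 yaw 78.2 tq [-0.04  0.01  0.06]
time: 14.7 position: [553.1, 40.6, 67.0] tcp_rot: [-0.0, 0.103, 0.995, 0.0] contact_force: [0.2, 0.0, -3.4] finger_gap: 45.3 grasp_force: 53.5 yaw 78.2 tq [-0.    0.01 -0.02]
```

```bash

python3 -m inch '[[0.2,[0,0,-0.0005],[0,0,0]],[0.2,[0,0,-0.0008],[0,0,0]],[0.2,[0,0,-0.0008],[0,0,0]]]' 20| sh f.sh
python3 -m inch '[[0.2,[0,0,-0.0003],[0,0,0]],[0.2,[0,0,-0.0006],[0,0,0]],[0.2,[0,0,-0.0006],[0,0,0]]]' 20| sh f.sh
python3 -m inch '[[0.2,[0,0,-0.0003],[0,0,0]],[0.2,[0,0,-0.0006],[0,0,0]],[0.2,[0,0,-0.0006],[0,0,0]]]' 20| sh f.sh
```

```text
time: 15.0 position: [553.2, 40.7, 66.8] tcp_rot: [0.0, 0.102, 0.995, -0.0] contact_force: [-3.0, 0.3, 5.4] finger_gap: 45.0 grasp_force: 54.4 yaw 78.2 tq [-0.21  0.44  0.01]
time: 15.3 position: [553.3, 40.7, 66.7] tcp_rot: [0.0, 0.103, 0.995, -0.0] contact_force: [-4.3, -0.8, 10.9] finger_gap: 45.0 grasp_force: 55.3 yaw 78.2 tq [-0.36  0.92 -0.01]
time: 15.6 position: [553.3, 40.7, 66.5] tcp_rot: [0.0, 0.102, 0.995, -0.0] contact_force: [-6.3, -2.8, 18.2] finger_gap: 45.0 grasp_force: 56.1 yaw 78.2 tq [-0.48  1.41  0.05]
```

It bottomed 8.5 mm below the thread ends, so the thread is in. Ease off, then turn CW, sinking 0.083 mm per degree.

```bash

python3 -m inch '[[0.2,[0,0,0.0015],[0,0,0]],[0.2,[0,0,0.0015],[0,0,0]],[0.2,[0,0,0.0011],[0,0,-5]],[0.2,[0,0,0.0007],[0,0,-10]],[0.2,[0,0,0.0007],[0,0,-10]]]' 20| sh f.sh
python3 -m inch '[[0.2,[0,0,-0.0004],[0,0,-5]],[0.2,[0,0,-0.0008],[0,0,-10]],[0.2,[0,0,-0.0008],[0,0,-10]]]' 20| sh f.sh
```

```text
time: 16.1 position: [553.9, 41.0, 66.7] tcp_rot: [0.001, 0.19, 0.982, 0.0] contact_force: [-2.1, -1.0, 9.4] finger_gap: 45.0 grasp_force: 54.9 yaw 68.1 tq [-0.11  0.5  -0.07]
time: 16.4 position: [554.4, 41.2, 66.4] tcp_rot: [0.001, 0.275, 0.961, 0.0] contact_force: [-2.6, -0.7, 13.9] finger_gap: 44.7 grasp_force: 55.4 yaw 58.1 tq [-0.1   0.52 -0.01]
```

```bash

python3 -m inch '[[0.2,[0,0,0.0004],[0,0,-4]],[0.2,[0,0,0.0004],[0,0,-8]],[0.2,[0,0,0.0004],[0,0,-8]]]' 20| sh f.sh
python3 -m inch '[[0.2,[0,0,-0.0002],[0,0,-4]],[0.2,[0,0,-0.0004],[0,0,-8]],[0.2,[0,0,-0.0004],[0,0,-8]]]' 20| sh f.sh
```

```text
time: 16.7 position: [554.3, 40.5, 66.1] tcp_rot: [0.001, 0.341, 0.94, 0.0] contact_force: [0.5, -2.0, 7.0] finger_gap: 45.0 grasp_force: 54.5 yaw 50.1 tq [-0.39  0.05 -0.03]
time: 17.0 position: [554.0, 40.6, 65.5] tcp_rot: [0.001, 0.406, 0.914, 0.0] contact_force: [-0.6, -0.9, 4.9] finger_gap: 44.7 grasp_force: 54.3 yaw 42.1 tq [-0.16  0.13 -0.06]
```

Now it is sinking at about the expected rate; continue.

```bash

python3 -m inch '[[0.2,[0,0,-0.0003],[0,0,-4]],[0.2,[0,0,-0.0007],[0,0,-8]],[0.2,[0,0,-0.0007],[0,0,-8]]]' 20| sh f.sh
python3 -m inch '[[0.2,[0,0,-0.0003],[0,0,-4]],[0.2,[0,0,-0.0007],[0,0,-8]],[0.2,[0,0,-0.0007],[0,0,-8]]]' 20| sh f.sh
python3 -m inch '[[0.2,[0,0,-0.0003],[0,0,-4]],[0.2,[0,0,-0.0007],[0,0,-8]],[0.2,[0,0,-0.0007],[0,0,-8]]]' 20| sh f.sh
```

```text
time: 17.3 position: [553.7, 40.1, 64.9] tcp_rot: [0.001, 0.469, 0.883, -0.0] contact_force: [-1.7, -3.3, 7.6] finger_gap: 44.9 grasp_force: 54.7 yaw 34.1 tq [-0.52  0.42  0.04]
time: 17.6 position: [553.6, 40.3, 64.1] tcp_rot: [0.001, 0.529, 0.848, 0.0] contact_force: [-1.8, -2.1, 5.8] finger_gap: 44.9 grasp_force: 54.4 yaw 26.1 tq [-0.38  0.34 -0.07]
time: 17.9 position: [553.6, 40.6, 63.5] tcp_rot: [0.001, 0.587, 0.809, 0.0] contact_force: [-2.0, -1.4, 6.9] finger_gap: 45.4 grasp_force: 54.6 yaw 18.1 tq [-0.17  0.36 -0.01]
```

```bash

python3 -m inch '[[0.2,[0,0,-0.0003],[0,0,-4]],[0.2,[0,0,-0.0006],[0,0,-8]],[0.2,[0,0,-0.0006],[0,0,-8]]]' 20| sh f.sh
python3 -m inch '[[0.2,[0,0,-0.0003],[0,0,-4]],[0.2,[0,0,-0.0006],[0,0,-8]],[0.2,[0,0,-0.0006],[0,0,-8]]]' 20| sh f.sh
python3 -m inch '[[0.2,[0,0,-0.0003],[0,0,-4]],[0.2,[0,0,-0.0006],[0,0,-8]],[0.2,[0,0,-0.0006],[0,0,-8]]]' 20| sh f.sh
```

```text
time: 18.2 position: [553.5, 40.7, 62.8] tcp_rot: [0.0, 0.642, 0.767, 0.0] contact_force: [-2.0, -1.3, 7.5] finger_gap: 45.2 grasp_force: 54.6 yaw 10.1 tq [-0.16  0.5  -0.02]
time: 18.5 position: [553.3, 40.5, 62.1] tcp_rot: [0.0, 0.694, 0.72, 0.0] contact_force: [-2.2, -1.3, 6.7] finger_gap: 45.1 grasp_force: 54.6 yaw 2.1 tq [-0.23  0.5  -0.02]
time: 18.8 position: [553.4, 40.8, 61.6] tcp_rot: [0.0, 0.743, 0.67, 0.0] contact_force: [-2.5, -0.3, 6.6] finger_gap: 45.0 grasp_force: 54.6 yaw -5.9 tq [-0.07  0.51 -0.04]
```

```bash

python3 -m inch '[[0.2,[0,0,-0.0003],[0,0,-4]],[0.2,[0,0,-0.0006],[0,0,-8]],[0.2,[0,0,-0.0006],[0,0,-8]]]' 20| sh f.sh
python3 -m inch '[[0.2,[0,0,-0.0003],[0,0,-4]],[0.2,[0,0,-0.0006],[0,0,-8]],[0.2,[0,0,-0.0006],[0,0,-8]]]' 20| sh f.sh
```

```text
time: 19.1 position: [553.4, 41.0, 60.9] tcp_rot: [0.0, 0.787, 0.616, 0.0] contact_force: [-1.7, 0.0, 5.4] finger_gap: 44.9 grasp_force: 54.5 yaw -13.9 tq [0.08 0.49 0.02]
time: 19.4 position: [554.0, 41.2, 60.6] tcp_rot: [0.0, 0.828, 0.56, 0.001] contact_force: [-0.9, 0.7, 8.3] finger_gap: 44.8 grasp_force: 54.7 yaw -21.9 tq [-0.02  0.26 -0.14]
```

```bash

python3 -m inch '[[0.2,[0,0,0],[0,0,-3]],[0.2,[0,0,0],[0,0,-6]],[0.2,[0,0,0],[0,0,-6]]]' 20| sh f.sh
python3 -m inch '[[0.2,[0,0,0],[0,0,-3]],[0.2,[0,0,0],[0,0,-6]],[0.2,[0,0,0],[0,0,-6]]]' 20| sh f.sh
```

```text
time: 19.7 position: [554.2, 41.4, 60.6] tcp_rot: [0.0, 0.856, 0.516, 0.001] contact_force: [0.5, 0.2, 6.2] finger_gap: 45.1 grasp_force: 54.6 yaw -27.8 tq [ 0.11  0.14 -0.15]
time: 20.0 position: [554.4, 41.5, 60.6] tcp_rot: [0.0, 0.882, 0.471, 0.001] contact_force: [-0.5, 0.1, 5.9] finger_gap: 45.1 grasp_force: 54.5 yaw -33.8 tq [ 0.11  0.08 -0.11]
```

The nut is no longer sinking, so the flange is on the bar. Snug it a little, then open and lift clear.

```bash

python3 -m inch '[[0.2,[0,0,0],[0,0,-3]],[0.2,[0,0,0],[0,0,-6]],[0.2,[0,0,0],[0,0,-6]]]' 20| sh f.sh
python3 -m inch '[[0.2,[0,0,0],[0,0,-3]],[0.2,[0,0,0],[0,0,-5]],[0.2,[0,0,0],[0,0,-5]]]' 20| sh f.sh
```

```text
time: 20.3 position: [554.4, 41.5, 60.6] tcp_rot: [0.0, 0.905, 0.425, 0.001] contact_force: [1.1, 0.3, 6.0] finger_gap: 45.2 grasp_force: 54.5 yaw -39.7 tq [0.03 0.08 0.22]
time: 20.6 position: [554.3, 41.4, 60.6] tcp_rot: [0.0, 0.923, 0.386, 0.001] contact_force: [0.1, 0.9, 6.9] finger_gap: 45.2 grasp_force: 54.6 yaw -44.6 tq [0.   0.08 1.08]
```

Torque has risen to 1.1 N m, so the nut is tight. Release and lift, then check.

```bash
python3 -m inch '[[0.2,[0,0,0],[0,0,2]],[-0.4,[0,0,0],[0,0,3]],[-0.4,[0,0,0],[0,0,3]],[-0.4,[0,0,0],[0,0,3]],[-0.4,[0,0,0.0],[0,0,3]],[-0.4,[0,0,0.02],[0,0,3]],[-0.4,[0,0,0.06],[0,0,3]],[-0.4,[0,0,0.1],[0,0,3]],[-0.4,[0,0,0.1],[0,0,3]]]' 20|sh f.sh
python3 - <<'E'
from h import *
c=calibration("wrist");im,d=camera("wrist");cv2.imwrite("pics/w6.png",im[...,::-1])
P,u,v=pts("wrist",d,np.ones(d.shape,bool),c)
k=np.hypot(P[:,0]-554,P[:,1]-41)<100
b=P[k&(abs(P[:,2]-33)<2.5)];r=np.hypot(P[:,0]-554,P[:,1]-41);T=P[(r<27)&(r>14)&(P[:,2]>58)&(P[:,2]<75)]
print("bar",np.median(b[:,2]),"nut top",np.median(T[:,2]),len(T),T.mean(0))
A=np.c_[T[:,:2]-T[:,:2].mean(0),np.ones(len(T))];print(np.linalg.lstsq(A,T[:,2],rcond=None)[0])
E
```

```text
time: 21.5 position: [556.2, 41.3, 165.0] tcp_rot: [0.001, 0.913, 0.408, 0.004] contact_force: [0.9, 0.1, 0.5] finger_gap: 59.7 grasp_force: 0.0 yaw -41.8 tq [ 0.05 -0.07  0.  ]
bar 33.138305341368806 nut top 66.94013761751302 1966 [555.15323806  42.29997001  66.12265945]
[-1.20412144e-02 -1.61864147e-02  6.61226594e+01]
```

View pics/w6.png

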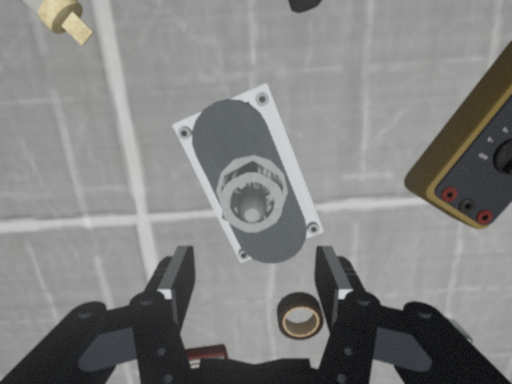

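The picture shows the nut on the stud at (252,197), flat on the dark bar and free of the fingers. Its top is 33.8 mm above the bar (34 expected) with tilt about 0.02 rad, so it is home.

```bash
python3 -c "
from rig import *
print(finish_job())"
```

```text
the job is handed in; nothing more can be done
None
```

The steel flange nut is threaded onto the stud, snugged to about 1.1 N m with its flange flat on the clamp bar, and released; the job was handed in at about 21.6 s of the 72 s, and no verdict was returned.

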